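# Pump cartridges from strip-down rack to assembly rack in reverse order

## Robot

A 6-joint arm with a two-finger parallel gripper is mounted at the origin on the work surface. World frame = base frame: x ahead of the robot, y to its left, z up, the work surface at z = 0. Lengths are in m, angles in rad, forces in N, time in s.
With the tool pointing down it reaches from about 0.3 to 0.85 m from the base axis. Payload 5.4 kg.
Tool frame: the origin (TCP) lies midway between the tips of the shut fingers; the grasp point (between the pads) lies 19 mm behind it; z points along the fingers, y is the direction in which the jaws open and shut (so a half turn about z gives the same grasp; the last joint's range is limited). The gripper opens to 85 mm and grips with 20 to 120 N. Pads are 22 mm wide; open, the fingers measure 114 mm over their backs; the gripper's body (76 mm by 85 mm) begins 54 mm behind the grasp point. The pads swing forward as they close: fully open they stand 13 mm farther back than shut.
Start: joints at [1.094, 0.158, 1.597, -0, 1.386, -0.21], TCP at [0.152, 0.555, 0.231] pointing down, gripper open.
Joint ranges: [-2.91, 2.91], [-0.94, 2.29], [0.18, 2.7], [-1.29, 4.43], [0.17, 2.64], [-3, 3]. Speed limits (rad/s): [2.57, 2.57, 3.14, 3.14, 3.14, 3.14].

## Interface

Orientations are given as a unit quaternion [x, y, z, w].
In Python, from plant import move_ptp, movel, set_joints, command_gripper, pause, inverse_kinematics, state, get_image, camera_model, PlanningError, sign_off gives the robot as it stands. Calls block until the motion is done:
- move_ptp(position, orientation): joint-space move of the TCP to a pose.
- movel(position, rot=None, rate=0.15, f_stop=None): straight line of the TCP; rot=None keeps the orientation; rate is the mean speed in m/s. With f_stop (N) it stops when the force on the tool has changed by that much, and returns True; else False.
- set_joints(angles): joint-space move.
- command_gripper(opening, effort=None): finger opening in m; effort is the grip in N (None keeps the last); returns when the fingers have stopped.
- pause(seconds).
- inverse_kinematics(position, orientation): joint angles nearest the present ones, or None.
- state(): the state.
- get_image(name): name is "side" or "top" or "wrist"; returns the picture (420x560x3 uint8, red, green, blue); there is no depth.
- camera_model(name): a dict with "fx", "fy", "cx", "cy" (pixels), "eye" and "attitude" of the camera in the world. Camera axes: x right, y down, z forward; pixel columns grow to the right and rows downward; lengths in m; the calibration is good to about 2 mm. A picture is of the moment at which its call begins: read the wrist's pose just before it. camera_model takes no time and is no camera call; for the wrist camera it gives the pose at the moment of the call.
A pose or a line that the arm cannot do raises PlanningError and nothing moves.
- sign_off(): hands the job in, once; it reports no verdict.
The state is a dict: "clock": time; "joint_pos": joint angles; "qvel": joint speeds; "tau": joint torques, N m; "eef_pos": TCP position; "tcp_rot": TCP orientation; "contact_force": force on the tool from outside, world axes, zero at the start; "moment": the same for the moment, N m; "finger_gap": finger opening in m.
Only numpy, scipy, OpenCV 4.12 (cv2) and the standard library are available. Lean on these libraries where they do the work, as an engineer would, in place of code of your own. Each camera call takes 0.05 s, during which the arm holds its last target. There are 200 camera calls.

## Task

The four pump cartridges on the grey strip-down rack lie in the order they came out of the pump, the first one out nearest that rack's red end block. Lay them all in the blue assembly rack in reverse order for refitting: the last one out goes in the place next to the blue rack's red stop block, and so on along the row until the first one out is farthest from it. Lay each one down rather than dropping it, fully seated and centred lengthways in its pair of V supports.

Things in the scene. Friction and masses are not known exactly. Their poses are not given: they have to be found in the camera images.
- cart_blue: Pump cartridge, blue barrel, bright steel end bands: a smooth lying cylinder, 38 mm diameter, 100 mm long, about 0.4 kg, loose. Origin mid-length on its axis, x along the cylinder; either way round and any roll will do. At the start it lies across the grey rack in its seat, axis 43 mm above the table, neighbours 90 mm apart.
- cart_brass: Pump cartridge, brass-coloured barrel, dark end bands: a smooth lying cylinder, 38 mm diameter, 100 mm long, about 0.4 kg, loose. Origin mid-length on its axis, x along the cylinder; either way round and any roll will do. At the start it lies across the grey rack in its seat, axis 43 mm above the table, neighbours 90 mm apart.
- cart_white: Pump cartridge, white barrel, black end bands: a smooth lying cylinder, 38 mm diameter, 100 mm long, about 0.4 kg, loose. Origin mid-length on its axis, x along the cylinder; either way round and any roll will do. At the start it lies across the grey rack in its seat, axis 43 mm above the table, neighbours 90 mm apart.
- cart_green: Pump cartridge, green barrel, brass end bands: a smooth lying cylinder, 38 mm diameter, 100 mm long, about 0.4 kg, loose. Origin mid-length on its axis, x along the cylinder; either way round and any roll will do. At the start it lies across the grey rack in its seat, axis 43 mm above the table, neighbours 90 mm apart.
- seat_blue: Black seat, fixed on the grey strip-down rack, that holds the blue cartridge at the start (the row is shuffled). Origin under its centre, 12 mm above the table; x along the groove, y along the row towards the rack's red end. Two V supports 8 mm thick at x = -30 and 30 mm, 59 mm wide, tops 28 mm above the origin; the middle is free for fingers.
- seat_brass: Black seat, fixed on the grey strip-down rack, that holds the brass cartridge at the start (the row is shuffled). Origin under its centre, 12 mm above the table; x along the groove, y along the row towards the rack's red end. The grey rack is a fixed plate 80 x 460 x 12 mm with a red end block at its +y end (robot's left) and a grey one at the other, each 45 mm tall, 215 mm from its middle.
- seat_white: Black seat, fixed on the grey strip-down rack, that holds the white cartridge at the start (the row is shuffled). Origin under its centre, 12 mm above the table; x along the groove, y along the row towards the rack's red end. First out = the seat nearest the red end block, at the grey rack's +y end.
- seat_green: Black seat, fixed on the grey strip-down rack, that holds the green cartridge at the start (the row is shuffled). Origin under its centre, 12 mm above the table; x along the groove, y along the row towards the rack's red end. Same shape as the other seats.
- assembly_rack: Blue rack, fixed plate 80 x 460 x 12 mm; origin under its centre, on the table; y along the row. Empty places at y = -135, -45, 45, 135 mm: two pale V supports each, 8 mm thick, at x = -30 and 30 mm, groove along x, 59 mm wide, tops 40 mm above the table. A seated cartridge: x = 0, axis 43 mm above the table. It stands nearer or farther than the grey rack, about parallel to it.
- red_stop: Red stop block, 60 (x) x 16 (y) x 45 mm tall, fixed on one end of the blue rack, at y = +215 or -215 mm of that rack (a grey block is on the other end). Origin at the centre of its underside. The four places lie 80, 170, 260 and 350 mm from it.
Not all that is in view belongs to the job. Leave any turquoise look-alike of the cart_green alone.

How it is judged:
At the end, for the whole second after the job is handed in: Each cartridge seated in the blue rack: height within 5 mm, lengthways within 15 mm, 0.15 rad of the groove, centre 350, 260, 170, 80 mm (each +-15) from the red stop for the first, second, third, last one out; released, at rest (((y of seat_blue in the frame of seat_brass above 0 m and y of seat_blue in the frame of seat_white above 0 m and y of seat_blue in the frame of seat_green above 0 m and horizontal distance between cart_blue and red_stop between 0.335 and 0.365 m) or (y of seat_blue in the frame of seat_brass below 0 m and y of seat_blue in the frame of seat_white above 0 m and y of seat_blue in the frame of seat_green above 0 m and horizontal distance between cart_blue and red_stop between 0.245 and 0.275 m) or (y of seat_blue in the frame of seat_brass above 0 m and y of seat_blue in the frame of seat_white below 0 m and y of seat_blue in the frame of seat_green above 0 m and horizontal distance between cart_blue and red_stop between 0.245 and 0.275 m) or (y of seat_blue in the frame of seat_brass above 0 m and y of seat_blue in the frame of seat_white above 0 m and y of seat_blue in the frame of seat_green below 0 m and horizontal distance between cart_blue and red_stop between 0.245 and 0.275 m) or (y of seat_blue in the frame of seat_brass below 0 m and y of seat_blue in the frame of seat_white below 0 m and y of seat_blue in the frame of seat_green above 0 m and horizontal distance between cart_blue and red_stop between 0.155 and 0.185 m) or (y of seat_blue in the frame of seat_brass below 0 m and y of seat_blue in the frame of seat_white above 0 m and y of seat_blue in the frame of seat_green below 0 m and horizontal distance between cart_blue and red_stop between 0.155 and 0.185 m) or (y of seat_blue in the frame of seat_brass above 0 m and y of seat_blue in the frame of seat_white below 0 m and y of seat_blue in the frame of seat_green below 0 m and horizontal distance between cart_blue and red_stop between 0.155 and 0.185 m) or (y of seat_blue in the frame of seat_brass below 0 m and y of seat_blue in the frame of seat_white below 0 m and y of seat_blue in the frame of seat_green below 0 m and horizontal distance between cart_blue and red_stop between 0.065 and 0.095 m)) and x of cart_blue in the frame of assembly_rack between -0.015 and 0.015 m and y of cart_blue in the frame of assembly_rack between -0.15 and 0.15 m and z of cart_blue in the frame of assembly_rack between 0.0379 and 0.0479 m and angle between the x axis of each of cart_blue, cart_brass, cart_white, cart_green and the x axis of assembly_rack, either way round below 0.15 rad and linear speed of each of cart_blue, cart_brass, cart_white, cart_green below 0.02 m/s and angular speed of each of cart_blue, cart_brass, cart_white, cart_green below 0.2 rad/s and ((y of seat_brass in the frame of seat_blue above 0 m and y of seat_brass in the frame of seat_white above 0 m and y of seat_brass in the frame of seat_green above 0 m and horizontal distance between cart_brass and red_stop between 0.335 and 0.365 m) or (y of seat_brass in the frame of seat_blue below 0 m and y of seat_brass in the frame of seat_white above 0 m and y of seat_brass in the frame of seat_green above 0 m and horizontal distance between cart_brass and red_stop between 0.245 and 0.275 m) or (y of seat_brass in the frame of seat_blue above 0 m and y of seat_brass in the frame of seat_white below 0 m and y of seat_brass in the frame of seat_green above 0 m and horizontal distance between cart_brass and red_stop between 0.245 and 0.275 m) or (y of seat_brass in the frame of seat_blue above 0 m and y of seat_brass in the frame of seat_white above 0 m and y of seat_brass in the frame of seat_green below 0 m and horizontal distance between cart_brass and red_stop between 0.245 and 0.275 m) or (y of seat_brass in the frame of seat_blue below 0 m and y of seat_brass in the frame of seat_white below 0 m and y of seat_brass in the frame of seat_green above 0 m and horizontal distance between cart_brass and red_stop between 0.155 and 0.185 m) or (y of seat_brass in the frame of seat_blue below 0 m and y of seat_brass in the frame of seat_white above 0 m and y of seat_brass in the frame of seat_green below 0 m and horizontal distance between cart_brass and red_stop between 0.155 and 0.185 m) or (y of seat_brass in the frame of seat_blue above 0 m and y of seat_brass in the frame of seat_white below 0 m and y of seat_brass in the frame of seat_green below 0 m and horizontal distance between cart_brass and red_stop between 0.155 and 0.185 m) or (y of seat_brass in the frame of seat_blue below 0 m and y of seat_brass in the frame of seat_white below 0 m and y of seat_brass in the frame of seat_green below 0 m and horizontal distance between cart_brass and red_stop between 0.065 and 0.095 m)) and x of cart_brass in the frame of assembly_rack between -0.015 and 0.015 m and y of cart_brass in the frame of assembly_rack between -0.15 and 0.15 m and z of cart_brass in the frame of assembly_rack between 0.0379 and 0.0479 m and ((y of seat_white in the frame of seat_blue above 0 m and y of seat_white in the frame of seat_brass above 0 m and y of seat_white in the frame of seat_green above 0 m and horizontal distance between cart_white and red_stop between 0.335 and 0.365 m) or (y of seat_white in the frame of seat_blue below 0 m and y of seat_white in the frame of seat_brass above 0 m and y of seat_white in the frame of seat_green above 0 m and horizontal distance between cart_white and red_stop between 0.245 and 0.275 m) or (y of seat_white in the frame of seat_blue above 0 m and y of seat_white in the frame of seat_brass below 0 m and y of seat_white in the frame of seat_green above 0 m and horizontal distance between cart_white and red_stop between 0.245 and 0.275 m) or (y of seat_white in the frame of seat_blue above 0 m and y of seat_white in the frame of seat_brass above 0 m and y of seat_white in the frame of seat_green below 0 m and horizontal distance between cart_white and red_stop between 0.245 and 0.275 m) or (y of seat_white in the frame of seat_blue below 0 m and y of seat_white in the frame of seat_brass below 0 m and y of seat_white in the frame of seat_green above 0 m and horizontal distance between cart_white and red_stop between 0.155 and 0.185 m) or (y of seat_white in the frame of seat_blue below 0 m and y of seat_white in the frame of seat_brass above 0 m and y of seat_white in the frame of seat_green below 0 m and horizontal distance between cart_white and red_stop between 0.155 and 0.185 m) or (y of seat_white in the frame of seat_blue above 0 m and y of seat_white in the frame of seat_brass below 0 m and y of seat_white in the frame of seat_green below 0 m and horizontal distance between cart_white and red_stop between 0.155 and 0.185 m) or (y of seat_white in the frame of seat_blue below 0 m and y of seat_white in the frame of seat_brass below 0 m and y of seat_white in the frame of seat_green below 0 m and horizontal distance between cart_white and red_stop between 0.065 and 0.095 m)) and x of cart_white in the frame of assembly_rack between -0.015 and 0.015 m and y of cart_white in the frame of assembly_rack between -0.15 and 0.15 m and z of cart_white in the frame of assembly_rack between 0.0379 and 0.0479 m and ((y of seat_green in the frame of seat_blue above 0 m and y of seat_green in the frame of seat_brass above 0 m and y of seat_green in the frame of seat_white above 0 m and horizontal distance between cart_green and red_stop between 0.335 and 0.365 m) or (y of seat_green in the frame of seat_blue below 0 m and y of seat_green in the frame of seat_brass above 0 m and y of seat_green in the frame of seat_white above 0 m and horizontal distance between cart_green and red_stop between 0.245 and 0.275 m) or (y of seat_green in the frame of seat_blue above 0 m and y of seat_green in the frame of seat_brass below 0 m and y of seat_green in the frame of seat_white above 0 m and horizontal distance between cart_green and red_stop between 0.245 and 0.275 m) or (y of seat_green in the frame of seat_blue above 0 m and y of seat_green in the frame of seat_brass above 0 m and y of seat_green in the frame of seat_white below 0 m and horizontal distance between cart_green and red_stop between 0.245 and 0.275 m) or (y of seat_green in the frame of seat_blue below 0 m and y of seat_green in the frame of seat_brass below 0 m and y of seat_green in the frame of seat_white above 0 m and horizontal distance between cart_green and red_stop between 0.155 and 0.185 m) or (y of seat_green in the frame of seat_blue below 0 m and y of seat_green in the frame of seat_brass above 0 m and y of seat_green in the frame of seat_white below 0 m and horizontal distance between cart_green and red_stop between 0.155 and 0.185 m) or (y of seat_green in the frame of seat_blue above 0 m and y of seat_green in the frame of seat_brass below 0 m and y of seat_green in the frame of seat_white below 0 m and horizontal distance between cart_green and red_stop between 0.155 and 0.185 m) or (y of seat_green in the frame of seat_blue below 0 m and y of seat_green in the frame of seat_brass below 0 m and y of seat_green in the frame of seat_white below 0 m and horizontal distance between cart_green and red_stop between 0.065 and 0.095 m)) and x of cart_green in the frame of assembly_rack between -0.015 and 0.015 m and y of cart_green in the frame of assembly_rack between -0.15 and 0.15 m and z of cart_green in the frame of assembly_rack between 0.0379 and 0.0479 m); the robot touches nothing.
It fails at once if a cartridge is dropped: out of the fingers and faster than 1 m/s (a fall of about 5 cm) ((contact force between the fingers and cart_blue below 0.05 N and linear speed of cart_blue above 1 m/s) or (contact force between the fingers and cart_brass below 0.05 N and linear speed of cart_brass above 1 m/s) or (contact force between the fingers and cart_white below 0.05 N and linear speed of cart_white above 1 m/s) or (contact force between the fingers and cart_green below 0.05 N and linear speed of cart_green above 1 m/s)).
It also fails if it takes over 96 s, if anything falls off the work surface, if the arm or the gripper's body presses on something with over 40 N, if the wrist force passes 120 N, or if a joint passes its speed limit or range.

## Working session

There is one attempt and no reset: what is moved stays moved. The work goes in short steps, each a Python script; the robot and the scene stay as the last script left them, time stands still between calls to the robot, and variables do not carry over. Pictures are saved under pics/ and viewed, on a budget of 14 in all, crops included, one or two more only if the job needs it, and the job is handed in when it is done.

```bash
mkdir -p pics; ls; python3 - <<'E'
from plant import *
import cv2, numpy as np
for n in ["top","side"]:
    im=get_image(n); cv2.imwrite(f"pics/{n}0.png",im[:,:,::-1]); m=camera_model(n); print(n,m)
print(state())
E
```

```text
pics
top {'fx': 526.3313896286254, 'fy': 526.3313896286254, 'cx': 281.54472096136533, 'cy': 211.98220365325167, 'eye': array([0.41585184, 0.04162612, 1.18865017]), 'attitude': array([ 0.71128273, -0.70210013,  0.03039078, -0.01444602])}
side {'fx': 416.12666382386703, 'fy': 416.12666382386703, 'cx': 282.9430465874755, 'cy': 207.78408740315393, 'eye': array([ 0.12784021, -0.5466078 ,  0.58752908]), 'attitude': array([ 0.86778122, -0.22467207,  0.12172677, -0.42621685])}
{'clock': 0.1, 'joint_pos': array([ 1.09390443e+00,  1.59047647e-01,  1.59812133e+00,  7.35347658e-06,
        1.38619682e+00, -2.10072602e-01]), 'qvel': array([-2.66750151e-05, -3.73813233e-03, -3.47990664e-03, -2.40756018e-03,
        2.36454467e-03,  1.07612430e-03]), 'tau': array([-2.08636989e-04, -3.96995580e+01, -3.32335782e+01, -3.29417744e-04,
        4.20996585e-03, -3.33264381e-05]), 'eef_pos': array([0.15135251, 0.55415375, 0.23037321]), 'tcp_rot': array([ 1.33014877e-01,  9.91113645e-01, -8.33569605e-04, -3.01972109e-04]), 'contact_force': array([ 0.55973582,  0.88668121, -0.21976205]), 'moment': array([ 0.06504136,  0.03868467, -0.02549743]), 'finger_gap': 0.08502641414431265}
```

View pics/top0.png

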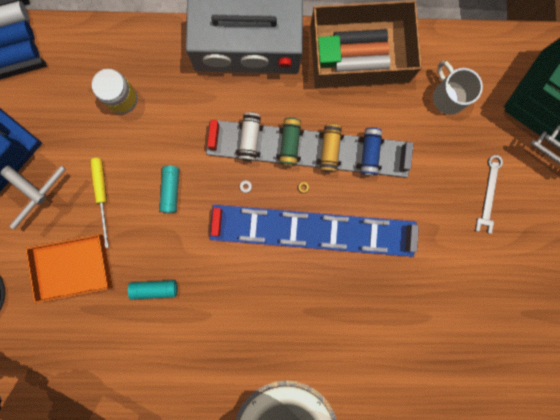

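View pics/side0.png

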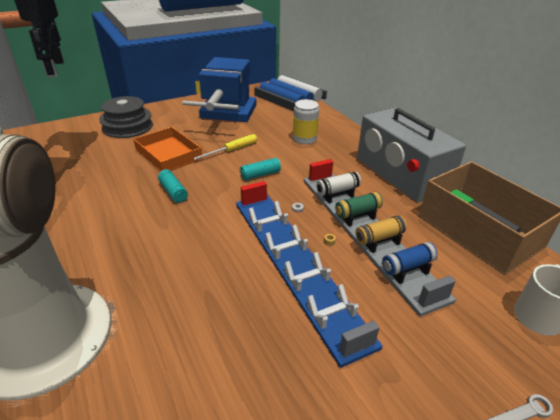

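White is nearest the grey rack's red end, at about (249,137). Green (290,141), brass (331,148) and blue (371,152) follow. The blue rack's red stop is at its left (+y) end (216,222), and its places are at about u = 254, 294, 334 and 374. The turquoise cylinders near (169,189) and (152,290) are decoys.

```bash
cat > vis.py <<'E'
import numpy as np, cv2
from scipy.spatial.transform import Rotation as R
def ray(m,uv,z):
    uv=np.atleast_2d(uv).astype(float)
    d=np.c_[(uv[:,0]-m['cx'])/m['fx'],(uv[:,1]-m['cy'])/m['fy'],np.ones(len(uv))]
    d=R.from_quat(m['attitude']).apply(d)
    return (m['eye']+d*((z-m['eye'][2])/d[:,2])[:,None])[:,:2]
def blobs(im,lo,hi,roi,amin=40):
    h=cv2.inRange(cv2.cvtColor(im,cv2.COLOR_RGB2HSV),lo,hi); k=np.zeros_like(h)
    x0,y0,x1,y1=roi; k[y0:y1,x0:x1]=h[y0:y1,x0:x1]
    cs=cv2.findContours(k,cv2.RETR_EXTERNAL,cv2.CHAIN_APPROX_NONE)[0]
    return sorted([c for c in cs if cv2.contourArea(c)>amin],key=cv2.contourArea)[::-1]
def cen(c):
    m=cv2.moments(c); return m['m10']/m['m00'],m['m01']/m['m00']
E
python3 - <<'E'
from vis import *; from plant import camera_model
im=cv2.imread('pics/top0.png')[:,:,::-1].copy(); m=camera_model('top')
roi=(205,105,418,176)
for n,lo,hi in [('blue',(108,120,40),(125,255,255)),('brass',(15,150,90),(28,255,255)),('green',(50,80,20),(90,255,255)),('white',(0,0,150),(179,70,255)),('red',(0,180,90),(5,255,255))]:
    for c in blobs(im,lo,hi,roi)[:2]:
        w=ray(m,c[:,0],.055).astype(np.float32); print(n,cv2.contourArea(c),ray(m,cen(c),.055),cv2.minAreaRect(w))
roi=(205,200,422,262)
h=cv2.inRange(cv2.cvtColor(im,cv2.COLOR_RGB2HSV),(105,120,40),(125,255,255)); h[:200]=0;h[262:]=0;h[:,:205]=0;h[:,422:]=0
pts=cv2.findNonZero(h)[:,0]; print('plate',cv2.minAreaRect(ray(m,pts,.012).astype(np.float32)))
for n,lo,hi in [('pale',(0,0,150),(179,70,255)),('red',(0,180,90),(5,255,255))]:
    for c in blobs(im,lo,hi,roi,20): 
        w=ray(m,c[:,0],.04).astype(np.float32); print(n,cv2.contourArea(c),ray(m,cen(c),.03),cv2.minAreaRect(w))
vis=im[95:265,200:425,::-1]; cv2.imwrite('pics/crop.png',cv2.resize(vis,None,fx=3.5,fy=3.5,interpolation=cv2.INTER_CUBIC))
E
```

```text
blue 393.0 [[ 0.6268842  -0.17811662]] ((0.6272156238555908, -0.17830710113048553), (0.03388028219342232, 0.0643751472234726), 83.84117126464844)
brass 464.5 [[ 0.63266075 -0.08893459]] ((0.6320855021476746, -0.08936944603919983), (0.03570481389760971, 0.07304871082305908), 84.4627914428711)
green 289.0 [[ 0.64508308 -0.00117596]] ((0.6450077891349792, -0.0010343622416257858), (0.028679504990577698, 0.05918052792549133), 82.55064392089844)
white 452.0 [[0.64748306 0.13382694]] ((0.6475608944892883, 0.13589517772197723), (0.07478202879428864, 0.04123968258500099), 1.139216661453247)
white 442.0 [[0.63817571 0.04560599]] ((0.6383489966392517, 0.04545866698026657), (0.03586436063051224, 0.07418960332870483), 83.79967498779297)
red 200.0 [[0.65622026 0.16894542]] ((0.6568684577941895, 0.1686248481273651), (0.018997909501194954, 0.06082373484969139), 83.18799591064453)
plate ((0.4507652521133423, -0.056562915444374084), (0.4534473717212677, 0.07571815699338913), 85.97933959960938)
pale 265.5 [[0.46032972 0.07896844]] ((0.4607304036617279, 0.07813403010368347), (0.05290669947862625, 0.06914479285478592), 86.58296966552734)
pale 254.0 [[ 0.45371162 -0.010356  ]] ((0.4540671110153198, -0.011443864554166794), (0.053043466061353683, 0.06833485513925552), 86.4640121459961)
pale 251.0 [[ 0.44703083 -0.10005228]] ((0.4477381408214569, -0.1012701466679573), (0.05303307622671127, 0.06906656175851822), 86.15311431884766)
pale 246.0 [[ 0.44077522 -0.18888621]] ((0.44136470556259155, -0.19033819437026978), (0.05129695311188698, 0.06939121335744858), 85.88209533691406)
red 167.5 [[0.46677883 0.16019261]] ((0.46622592210769653, 0.15912190079689026), (0.016717229038476944, 0.05555352941155434), 86.00178527832031)
```

View pics/crop.png

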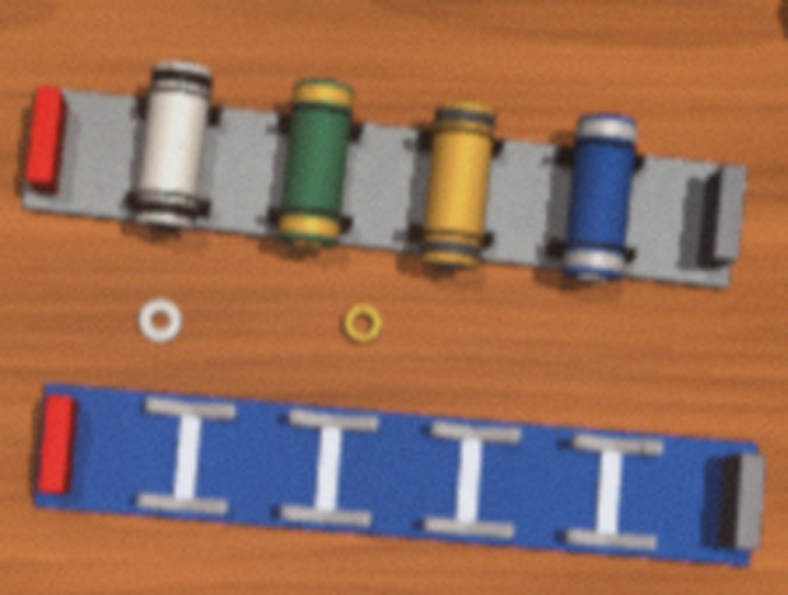

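The crop confirms the order and shows the I-shaped pale places. Next I'll take wrist views of both racks for a second measurement.

```bash
cat > arm.py <<'E'
from plant import *
import numpy as np
def down(psi): 
    f=np.pi/2+psi/2; return np.array([np.cos(f),np.sin(f),0,0])
E
python3 - <<'E'
from arm import *; from vis import *; import pickle
for n,p,psi in [('grey',(.60,-.045,.33),-.09),('blue',(.45,-.056,.33),-.073)]:
    move_ptp(p,down(psi)); pause(.3); m=camera_model('wrist'); im=get_image('wrist')
    cv2.imwrite(f'pics/w_{n}.png',im[:,:,::-1]); pickle.dump(m,open(f'w_{n}.pkl','wb'))
    print(m['eye'],R.from_quat(m['attitude']).as_matrix().round(2).tolist(),state()['clock'],state()['joint_pos'].round(2))
E
```

```text
[ 0.52976632 -0.03840365  0.47281574] [[0.09, 0.96, 0.28], [1.0, -0.09, -0.03], [-0.0, 0.28, -0.96]] 3.1167 [-0.28  0.18  1.38  0.    1.58 -1.76]
[ 0.38036335 -0.05094691  0.47270421] [[0.07, 0.96, 0.28], [1.0, -0.07, -0.02], [0.0, 0.28, -0.96]] 4.1167 [-0.39 -0.21  1.77  0.    1.59 -1.89]
```

View pics/w_grey.png

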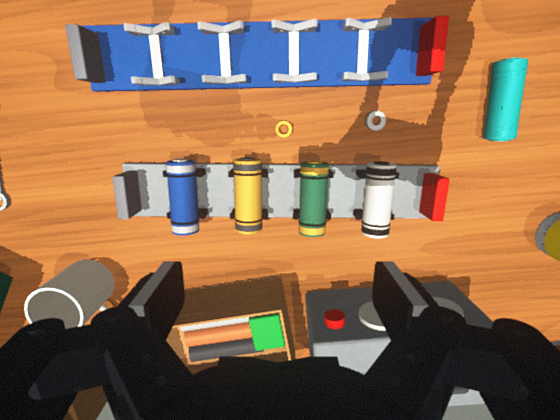

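View pics/w_blue.png

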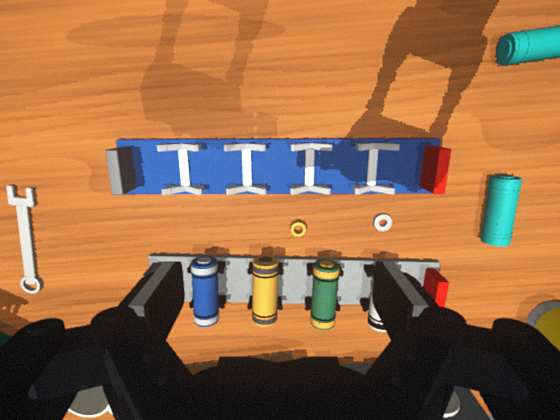

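The wrist views show the row with blue at (184,196), brass (248,195), green (313,199) and white (377,199). The four blue places are at about u = 183, 247, 310 and 373, v = 168. I'll measure them there and against the top view.

```bash
python3 - <<'E'
from vis import *; import pickle
from plant import camera_model
im=cv2.imread('pics/w_grey.png')[:,:,::-1].copy(); m=pickle.load(open('w_grey.pkl','rb'))
hsv=cv2.cvtColor(im,cv2.COLOR_RGB2HSV)
print(hsv[195,376],hsv[190,215],hsv[168,376],hsv[220,376])
roi=(110,150,445,245)
for n,lo,hi in [('blue',(105,120,30),(125,255,255)),('brass',(15,150,90),(28,255,255)),('green',(55,80,20),(95,255,255)),('white',(0,0,190),(179,50,255))]:
    for c in blobs(im,lo,hi,roi,300)[:1]:
        (a,b),s,ang=cv2.minAreaRect(ray(m,c[:,0],.052).astype(np.float32)); print(n,cv2.contourArea(c),'cen',ray(m,cen(c),.052).round(4),'rect',round(a,4),round(b,4),np.round(s,3),round(ang,1))
# grey rack whole cart lengths by hand-end columns skipped; red block
for c in blobs(im,(0,180,90),(5,255,255),(415,160,450,225))[:1]: print('red',ray(m,cen(c),.04))
im=cv2.imread('pics/w_blue.png')[:,:,::-1].copy(); m=pickle.load(open('w_blue.pkl','rb'))
P=[]
for c in blobs(im,(0,0,120),(179,75,255),(140,130,410,198),60):
    w=ray(m,c[:,0],.035).astype(np.float32); (a,b),s,ang=cv2.minAreaRect(w); P.append((a,b)); print('place',np.round((a,b),4),np.round(s,3),round(ang,1),ray(m,cen(c),.025).round(4),cv2.boundingRect(c))
h=cv2.inRange(cv2.cvtColor(im,cv2.COLOR_RGB2HSV),(105,120,20),(125,255,255)); h[:130]=0;h[200:]=0;h[:,:100]=0;h[:,450:]=0
print('plate',cv2.minAreaRect(ray(m,cv2.findNonZero(h)[:,0],.012).astype(np.float32)))
# top white with tight mask
im=cv2.imread('pics/top0.png')[:,:,::-1].copy(); m=camera_model('top')
for c in blobs(im,(0,0,185),(179,60,255),(238,108,264,165))[:2]: print('topwhite',cv2.contourArea(c),cv2.boundingRect(c),ray(m,cen(c),.055))
E
```

```text
[ 23   4 253] [ 38  10 206] [ 19  35 118] [ 30   2 253]
blue 1058.0 cen [[ 0.6253 -0.1785]] rect 0.6267 -0.178 [0.036 0.064] 83.1
brass 1161.0 cen [[ 0.6331 -0.0892]] rect 0.6356 -0.0893 [0.036 0.071] 84.0
green 1052.0 cen [[ 0.6437 -0.001 ]] rect 0.645 -0.0011 [0.035 0.064] 84.0
white 1776.0 cen [[0.655  0.1033]] rect 0.6541 0.1061 [0.063 0.082] 6.4
red [[0.6560682  0.16830658]]
place [ 0.4536 -0.0028] [0.073 0.07 ] 85.8 [[ 0.4525 -0.0112]] (290, 143, 53, 52)
place [ 0.4398 -0.1911] [0.058 0.07 ] 85.8 [[ 0.4388 -0.1916]] (157, 143, 46, 52)
place [ 0.4464 -0.1011] [0.056 0.07 ] 85.8 [[ 0.4449 -0.101 ]] (224, 143, 42, 52)
place [0.4592 0.0792] [0.081 0.07 ] 87.1 [[0.4591 0.0793]] (346, 143, 59, 52)
plate ((0.4497669041156769, -0.0565652996301651), (0.45572373270988464, 0.0781613364815712), 85.80299377441406)
topwhite 292.0 (242, 122, 15, 28) [[0.65455112 0.08843623]]
```

Top and wrist measurements agree to about 2 mm, and the spacing (about 89.8 mm) and plate size are right. I'll move the last one out (blue) first.

```bash
cat >> arm.py <<'E'
C=np.array([.4497,-.0557]); YB=-.0735; YG=-.105; U=np.array([np.sin(-YB),np.cos(YB)])
SRC=dict(blue=(.6262,-.1781),brass=(.634,-.0890),green=(.6445,-.0010),white=(.6545,.0884))
DST={n:C+U*d for n,d in dict(blue=.135,brass=.045,green=-.045,white=-.135).items()}
Z=.022; H=.14
def P(xy,z): return [xy[0],xy[1],z]
def transfer(n):
    s,d=SRC[n],DST[n]
    command_gripper(.07,60); move_ptp(P(s,H),down(YG))
    movel(P(s,Z+.03),rate=.15); hit=movel(P(s,Z),rate=.06,f_stop=20)
    command_gripper(.02,60); st=state(); print(n,'hit',hit,'gap',st['finger_gap'],'t',st['clock'])
    movel(P(s,H),rate=.12); f=state(); print('lift',f['contact_force'].round(1),f['finger_gap'].round(4))
    move_ptp(P(d,H),down(YB)); movel(P(d,Z+.025),rate=.12)
    hit=movel(P(d,Z-.002),rate=.03,f_stop=10); st=state(); print('down',hit,st['eef_pos'].round(4),st['contact_force'].round(1),st['finger_gap'].round(4))
    command_gripper(.065,60); movel(P(d,H),rate=.15); print('t',state()['clock'])
E
python3 - <<'E'
from arm import *; import cv2
for n in SRC:
    print(n,*[None if (q:=inverse_kinematics(P(p,z),down(y))) is None else q.round(2) for p,y in((SRC[n],YG),(DST[n],YB)) for z in (Z,)])
transfer('blue')
im=get_image('side'); cv2.imwrite('pics/s1.png',im[:,:,::-1])
E
```

```text
blue [-0.46  0.57  1.5  -0.    1.06 -1.93] [-0.09  0.17  2.05 -0.    0.92 -1.59]
brass [-0.33  0.55  1.54 -0.    1.05 -1.79] [-0.29  0.14  2.08 -0.    0.92 -1.79]
green [-0.19  0.56  1.53 -0.    1.06 -1.65] [-0.49  0.15  2.07 -0.    0.92 -1.98]
white [-0.05  0.6   1.47 -0.    1.07 -1.51] [-0.66  0.2   2.01 -0.    0.93 -2.16]
blue hit False gap 0.036386465328804726 t 7.3167Traceback (most recent call last):
  File "<stdin>", line 4, in <module>
  File "arm.py", line 15, in transfer
    movel(P(s,H),rate=.12); f=state(); print('lift',f['contact_force'].round(1),f['finger_gap'].round(4))
                                                                                ^^^^^^^^^^^^^^^^^^^^^
AttributeError: 'float' object has no attribute 'round'
```

That was only a printing error. The cartridge is gripped and lifted, so I'll carry on from here.

```bash
python3 - <<'E'
s=open('arm.py').read().replace("f['finger_gap'].round(4)","round(f['finger_gap'],4)").replace("st['finger_gap'].round(4)","round(st['finger_gap'],4)")
s=s.replace("    move_ptp(P(d,H),down(YB));","    place(n)\ndef place(n):\n    d=DST[n]; move_ptp(P(d,H),down(YB));")
open('arm.py','w').write(s)
E
python3 - <<'E'
from arm import *; import cv2
f=state(); print(f['contact_force'].round(1),f['finger_gap'],f['eef_pos'])
place('blue')
im=get_image('side'); cv2.imwrite('pics/s1.png',im[:,:,::-1])
E
```

```text
[-0.1 -0.6 -5.4] 0.036309056721286266 [ 0.62543382 -0.17766178  0.13863337]
down True [0.4593 0.0785 0.023 ] [ 0.3 -2.5  2.5] 0.0366
t 12.625
```

View pics/s1.png

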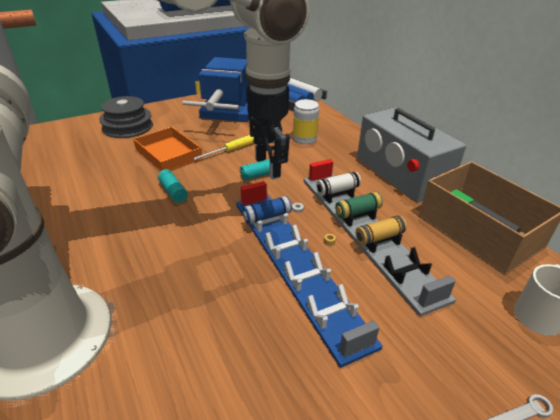

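The blue cartridge is lying in the place beside the red stop (267,209). I'll do the rest now, with a grip check after each lift and contact and height checks when lowering.

```bash
sed -i "s/^    place(n)$/    assert .033<f['finger_gap']<.040\n    place(n)/; s/^    command_gripper(.065,60); movel/    assert hit and abs(st['eef_pos'][2]-.0225)<.004\n&/" arm.py; python3 - <<'E'
from arm import *; from vis import *; import pickle
for n in ['brass','green','white']: transfer(n)
move_ptp((.45,-.056,.33),down(YB)); pause(.3); m=camera_model('wrist'); im=get_image('wrist')
pickle.dump(m,open('w_end.pkl','wb')); cv2.imwrite('pics/w_end.png',im[:,:,::-1])
set_joints([1.094,.158,1.597,0,1.386,-.21]); 
for n in ('top','side'): cv2.imwrite(f'pics/{n}_end.png',get_image(n)[:,:,::-1])
print(state()['clock'])
E
```

```text
brass hit False gap 0.03693573905311671 t 15.6417
lift [-0.3 -0.5 -4.8] 0.0367
down True [ 0.4528 -0.0112  0.0229] [ 1.1 -3.4  1.8] 0.0366
t 20.5833
green hit False gap 0.03643146743180022 t 23.375
lift [ 0.1  0.3 -5.6] 0.0362
down True [ 0.4462 -0.1009  0.0229] [ 1.5 -2.5  1.8] 0.0359
t 28.4083
white hit False gap 0.0362901922359645 t 31.4917
lift [-1.  -0.1 -5.9] 0.0366
down True [ 0.4396 -0.1907  0.0229] [ 0.8 -3.3  0.7] 0.0364
t 36.9583
40.775
```

```bash
python3 - <<'E'
from arm import DST,C,U; from vis import *; import pickle
from plant import camera_model
for f,m,z,roi in [('w_end',pickle.load(open('w_end.pkl','rb')),.052,(100,125,445,205)),('top_end',camera_model('top'),.055,(222,195,408,270))]:
    im=cv2.imread(f'pics/{f}.png')[:,:,::-1].copy()
    for n,lo,hi in [('blue',(105,120,30),(125,255,255)),('brass',(15,150,90),(28,255,255)),('green',(55,80,20),(95,255,255)),('white',(0,0,185),(179,60,255))]:
        for c in blobs(im,lo,hi,roi,150)[:1]:
            p,s,a=cv2.minAreaRect(ray(m,c[:,0],z).astype(np.float32)); d=np.array(p)-C
            print(f,n,'along row',round(d@U,4),'lengthways',round(d@[U[1],-U[0]],4),np.round(s,3),round(a,1))
E
```

```text
w_end blue along row 0.1611 lengthways -0.0051 [0.093 0.073] 85.7
w_end brass along row 0.0438 lengthways -0.0027 [0.035 0.065] 85.3
w_end green along row -0.045 lengthways -0.0003 [0.036 0.063] 85.7
w_end white along row -0.1379 lengthways -0.0018 [0.04  0.065] 85.7
top_end blue along row 0.1352 lengthways -0.0009 [0.137 0.073] 86.1
top_end brass along row 0.0451 lengthways -0.0032 [0.033 0.072] 86.9
top_end green along row -0.0461 lengthways -0.001 [0.031 0.063] 84.9
top_end white along row -0.1362 lengthways -0.0018 [0.026 0.06 ] 85.2
```

View pics/w_end.png

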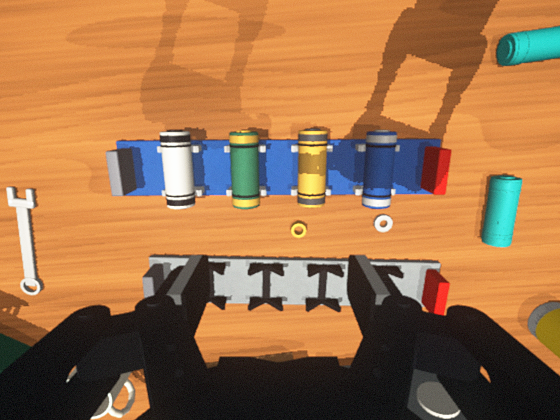

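View pics/side_end.png

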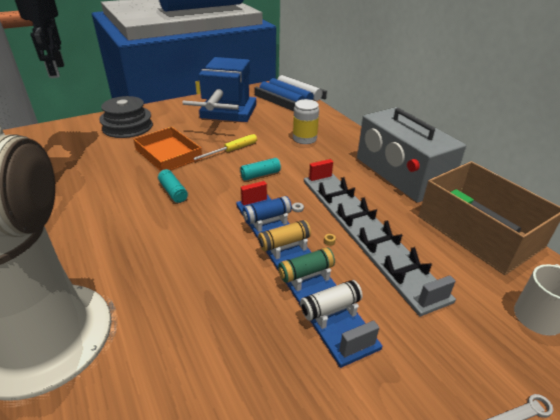

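All four lie level in their V supports: white (177,169), green (244,169), brass (312,168) and blue (379,170), with blue next to the red stop (436,170). The blue mask merged with the blue plate, so its numbers don't count. In the picture its ends, at rows of about 132 and 207, line up with its neighbours'.

```bash
python3 -c "
from plant import *
print(state()['contact_force'],state()['clock']); sign_off()"
```

```text
[-0.6689992   0.40924933 -0.56175405] 40.775
the job is handed in; nothing more can be done
```

I laid all four cartridges in the blue rack in reverse order and handed the job in at 40.8 s, against the 96 s limit. From the red stop outwards they are blue, brass, green, white. White was the first one out, so it is farthest away.

**Seating:** every lowering stopped on contact with the supports at the same TCP height, about 23 mm. That matches the height they were picked up at, so they should be fully seated. The end pictures show them level in their supports. The arm is back at its start pose, touching nothing.

**Position of brass, green and white:** the wrist and top cameras put them within 3 mm of their places along the row and about 3 mm lengthways. Their angles are within about 0.02 rad of the groove.

**Check that failed:** the colour-mask measurement of the blue cartridge merged with the blue plate, so its numbers (161 mm along the row from the wrist camera) are not valid. I confirmed that one by eye in the wrist and side pictures. Its placing contact also matched the others, at the right spot and the same height.

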